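# Unstack spare parts into their fitting trays

## Robot

A 7-joint arm with a two-finger parallel gripper is mounted at the origin on the work surface. World frame = base frame: x ahead of the robot, y to its left, z up, the work surface at z = 0. Lengths are in m, angles in rad, forces in N, time in s.
With the tool pointing down it reaches from about 0.4 to 0.85 m from the base axis. Payload 10.4 kg.
Tool frame: the origin (TCP) lies between the finger pads; the fingertips stand 19 mm ahead of it and the grasp point (between the pads) is the TCP; z points along the fingers, x is the direction in which the jaws open and shut, and the axes are right-handed (so a half turn about z gives the same grasp; the last joint's range is limited). The gripper opens to 87 mm and grips with 3 to 60 N. Pads are 19 mm wide; open, the fingers measure 117 mm over their backs; the gripper's body (75 mm by 190 mm) begins 51 mm behind the grasp point.
Start: joints at [1.171, 0.332, -0.065, 1.46, 0.022, 1.35, -0.088], TCP at [0.23, -0.581, 0.242] pointing down, gripper open.
Joint ranges: [-2.6, 2.6], [-0.5, 2.12], [-1.47, 1.34], [0.16, 2.42], [-1.27, 4.41], [0.06, 2.06], [-2.6, 2.6]. Speed limits (rad/s): [2.22, 2.22, 2.79, 2.79, 3.14, 3.14, 3.14].

## Interface

Orientations are given as a unit quaternion [x, y, z, w].
In Python, from bench import * gives the robot as it stands.
- The arm moves only by the tool step_arm, never from a script. Its argument "commands" is a list of rows, each a list of 6 numbers: the shift along the tool's x, y, z in m, then the turn, a rotation vector about the tool's x, y, z in rad. In form: [[tx, ty, tz, rx, ry, rz], ...]. A call has 1 to 12 rows; each row shifts and turns the commanded pose from where the row before left it, along the tool's axes as they then stand; what a row does not reach is not made up. A row lasts 1/10 s, in which the tool goes at most 50 mm and 8.59 degrees, less where a joint would pass 70% of its speed; a pose out of reach is approached as far as the arm can. A call with a gripper value outside its range is refused whole. "gripper" is the opening, from 0 (shut) to 1 (fully open), set as the call begins (left out, the last holds). The fingers move at their own pace and stop on an object; "grip_force" is the grip in N (left out, the last holds). Time passes only in rows, so rows that do not move let the fingers close. It gives the time, the measured TCP pose, the force and the opening at its end, in the units of the state.
- read_state(): the state, without advancing time (a new reading comes with each control period).
- camera(name): name is "side" or "top" or "wrist"; returns the picture (480x640x3 uint8, red, green, blue); there is no depth.
- get_calibration(name): a dict with "fx", "fy", "cx", "cy" (pixels), "R" (3x3) and "t" (3): a world point X has camera coordinates R X + t. Camera axes: x right, y down, z forward; pixel columns grow to the right and rows downward; lengths in m; the calibration is good to about 2 mm. The wrist camera is an equidistant fisheye: a pixel r from the principal point sees the ray r / f radians off the axis. A picture is of the moment at which its call begins: read the wrist's pose just before it. get_calibration takes no time and is no camera call; for the wrist camera it gives the pose at the moment of the call.
- close_job(): hands the job in, once; it reports no verdict.
The state is a dict: "time": time; "joint_positions": joint angles; "joint_vel": joint speeds; "joint_torque": joint torques, N m; "ee_pos": TCP position; "eef_rot": TCP orientation; "ft_force": force on the tool from outside, world axes, zero at the start; "torque": the same for the moment, N m; "width": finger opening in m.
Only numpy, scipy, OpenCV 4.12 (cv2) and the standard library are available. Lean on these libraries where they do the work, as an engineer would, in place of code of your own. Each camera call takes 0.05 s, during which the arm holds its last target. There are 200 camera calls.

## Task

The relay tester's spare parts have been left in two piles on the bench: a bar meter, a finned resistor, a ring core, a square fuse base and a knob. Take the piles apart and set each part, right way up, into the plywood tray whose recess matches its outline, so that it lies flat on the floor of the recess. Put the parts down without dropping them or tipping them over.

Things in the scene. Friction and masses are not known exactly. Their poses are not given: they have to be found in the camera images.
- bar_meter: Rectangular panel meter, cream case with a white scale in a black frame on its top: 60 mm (x) by 90 mm (y) by 32 mm high, flat top, 0.2 to 0.35 kg. Loose, lies on the table as the bottom of one pile; on it lies the ring core or the fuse base, and on that the knob. Origin: centre of its underside. z up.
- resistor: Aluminium block resistor with dark ribs across it: 40 mm (x) by 110 mm (y) by 32 mm high, flat top, 0.2 to 0.45 kg. Loose, lies on the table as the bottom of the other pile; on it lies whichever of the ring core and the fuse base is not on the meter. Origin: centre of its underside. z up.
- ring_core: Copper-coloured ring with black bands, outside diameter 56 mm, hole 20 mm, 24 mm high, 0.15 kg. Loose, lies flat about centred on the meter or on the resistor. Origin: centre of its underside. z up.
- fuse_base: White ceramic square block, 48 mm by 48 mm (sides along x and y), 24 mm high, black strip and brass dots on its top, 0.12 kg. Loose, lies flat about centred on the meter or on the resistor. Origin: centre of its underside. z up.
- knob: Black round control knob, diameter 34 mm, 24 mm high, aluminium cap and white pointer line on its top, 50 g. Loose, stands on the ring core or fuse base that lies on the meter. Origin: centre of its underside. z up.
- tray_meter: Tray for the bar meter: plate 90 mm (x) by 120 mm (y), rectangular recess 76 mm (x) by 106 mm (y). Fixed, may be turned about z. All trays are 9 mm thick plywood plates with one cork-brown recess 5 mm deep (its floor 4 mm above the table), 8 mm wider all round than the part. Origin: centre of the plate's underside, which is also the centre of the recess in plan. z up.
- tray_resistor: Tray for the resistor: plate 70 mm (x) by 140 mm (y), rectangular recess 56 mm (x) by 126 mm (y). Fixed, may be turned about z. All trays are 9 mm thick plywood plates with one cork-brown recess 5 mm deep (its floor 4 mm above the table), 8 mm wider all round than the part. Origin: centre of the plate's underside, which is also the centre of the recess in plan. z up.
- tray_ring: Tray for the ring core: plate 92 mm square, round recess of diameter 72 mm. Fixed, may be turned about z. All trays are 9 mm thick plywood plates with one cork-brown recess 5 mm deep (its floor 4 mm above the table), 8 mm wider all round than the part. Origin: centre of the plate's underside, which is also the centre of the recess in plan. z up.
- tray_fuse: Tray for the fuse base: plate 80 mm square, square recess 64 mm by 64 mm (sides along x and y). Fixed, may be turned about z. All trays are 9 mm thick plywood plates with one cork-brown recess 5 mm deep (its floor 4 mm above the table), 8 mm wider all round than the part. Origin: centre of the plate's underside, which is also the centre of the recess in plan. z up.
- tray_knob: Tray for the knob: plate 70 mm square, round recess of diameter 50 mm. Fixed, may be turned about z. All trays are 9 mm thick plywood plates with one cork-brown recess 5 mm deep (its floor 4 mm above the table), 8 mm wider all round than the part. Origin: centre of the plate's underside, which is also the centre of the recess in plan. z up.
Things that resemble listed ones, but are neither listed nor needed, are in the scene too. Leave any red look-alike of the knob alone.

How it is judged:
At the end, for the whole second after the job is handed in: Each of the five parts lies in its own tray: centre within 13 mm of the tray's centre, underside on the recess floor (1.5 to 6.5 mm above the tray's underside), upright within 0.1 rad, released and at rest (horizontal distance between knob and tray_knob below 0.013 m and z of knob in the frame of tray_knob between 0.0015 and 0.0065 m and angle between each of knob, ring_core, fuse_base, bar_meter, resistor's own z axis and vertical below 0.1 rad and linear speed of each of knob, ring_core, fuse_base, bar_meter, resistor below 0.02 m/s and angular speed of each of knob, ring_core, fuse_base, bar_meter, resistor below 0.2 rad/s and horizontal distance between ring_core and tray_ring below 0.013 m and z of ring_core in the frame of tray_ring between 0.0015 and 0.0065 m and horizontal distance between fuse_base and tray_fuse below 0.013 m and z of fuse_base in the frame of tray_fuse between 0.0015 and 0.0065 m and horizontal distance between bar_meter and tray_meter below 0.013 m and z of bar_meter in the frame of tray_meter between 0.0015 and 0.0065 m and horizontal distance between resistor and tray_resistor below 0.013 m and z of resistor in the frame of tray_resistor between 0.0015 and 0.0065 m); the robot touches nothing.
It fails at once if a part is tipped over (angle between any of knob, ring_core, fuse_base, bar_meter, resistor's own z axis and vertical above 0.7 rad).
It fails at once if a part is dropped from about 4 cm or more ((linear speed of knob above 0.9 m/s and contact force between the fingers and knob below 0.05 N) or (linear speed of ring_core above 0.9 m/s and contact force between the fingers and ring_core below 0.05 N) or (linear speed of fuse_base above 0.9 m/s and contact force between the fingers and fuse_base below 0.05 N) or (linear speed of bar_meter above 0.9 m/s and contact force between the fingers and bar_meter below 0.05 N) or (linear speed of resistor above 0.9 m/s and contact force between the fingers and resistor below 0.05 N)).
It also fails if it takes over 128 s, if anything falls off the work surface, if the arm or the gripper's body presses on something with over 40 N, if the wrist force passes 120 N, or if a joint passes its speed limit or range.

## Working session

There is one attempt and no reset: what is moved stays moved. The work goes in short steps, Python scripts to look and compute and a tool call to move; the robot and the scene stay as the last step left them, time stands still between calls to the robot, and variables do not carry over. Pictures are saved under pics/ and viewed, on a budget of 14 in all, crops included, one or two more only if the job needs it, and the job is handed in when it is done.

Besides the shell and the picture viewer there is one more tool, called after "Request:" as name([rows], argument=value, ...), one row to a line, values as JSON. step_arm: Moves the arm, as the interface text tells. Its arguments: {"type":"object","properties":{"commands":{"type":"array","items":{"type":"array","items":{"type":"number"}}},"gripper":{"type":"number"},"grip_force":{"type":"number"}},"required":["commands"]}

```bash
mkdir -p pics; ls; python3 - <<'E'
from bench import *
import cv2
s=read_state(); print(s)
for n in("top","side"):
    cv2.imwrite(f"pics/{n}0.png",camera(n)[:,:,::-1]); c=get_calibration(n); print(n,c)
E
```

```text
pics
{'time': 0.0, 'joint_positions': array([ 1.17141813,  0.33290206, -0.06472783,  1.46094814,  0.02159846,
        1.34987403, -0.08850115]), 'joint_vel': array([-0.00128821, -0.00033358, -0.0012872 ,  0.00025921, -0.00144548,
       -0.00240215, -0.00060135]), 'joint_torque': array([ 4.98702011e-04, -6.23256540e+01,  2.49482546e-02, -3.89886725e+01,
       -6.12440379e-02,  3.99181328e-02,  1.49230386e-04]), 'ee_pos': array([ 0.2298347 , -0.58082264,  0.24073187]), 'eef_rot': array([ 8.27033434e-01, -5.62152278e-01, -6.08733128e-04, -3.80727481e-04]), 'ft_force': array([-0.71374002,  0.00177378, -0.31557483]), 'torque': array([-0.06704436, -0.00665633, -0.02963036]), 'width': 0.08713000515672523}
top {'fx': 437.29029131925796, 'fy': 437.29029131925796, 'cx': 318.7094697250307, 'cy': 239.8140766340929, 'R': array([[ 0.02609276, -0.9995476 , -0.01495901],
       [-0.99907412, -0.02556252, -0.03460434],
       [ 0.0342063 ,  0.01584809, -0.99928913]]), 't': array([0.04151044, 0.55912326, 1.05243882])}
side {'fx': 561.2887372095366, 'fy': 561.2887372095366, 'cx': 319.2779574306742, 'cy': 250.76688142596097, 'R': array([[-0.97825861, -0.20702199,  0.01232857],
       [-0.15593739,  0.69506897, -0.70182808],
       [ 0.13672464, -0.68849184, -0.71223968]]), 't': array([0.57269193, 0.09234513, 0.95703237])}
```

View pics/top0.png

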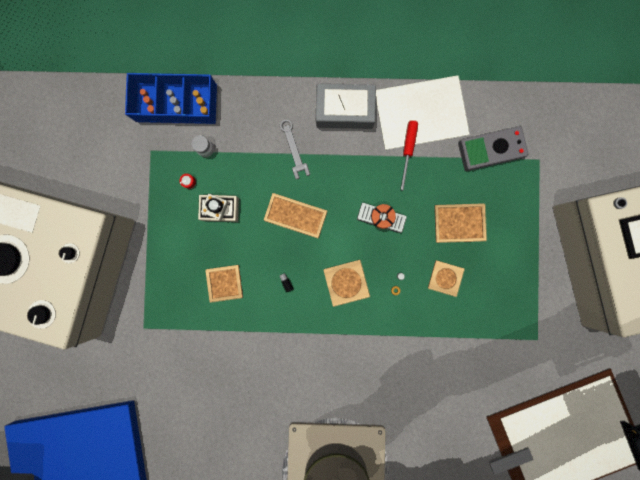

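View pics/side0.png

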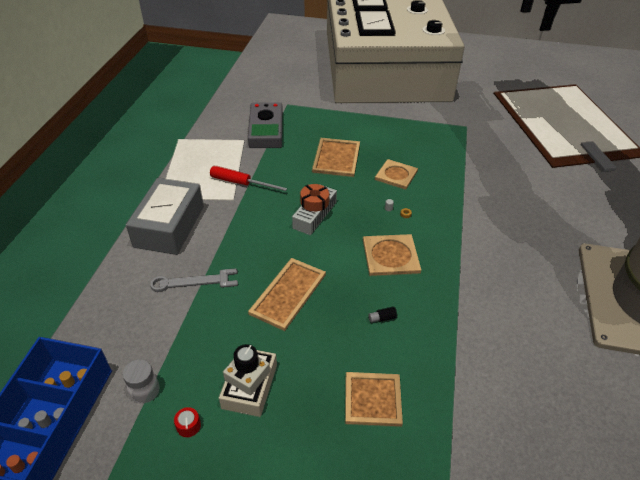

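Top view: meter pile (cream meter, white fuse base, black knob) at (215,208). The red look-alike at (187,181) is to be left alone. The resistor and ring are at (383,217). Trays: resistor (296,215), meter (461,223), fuse (224,283), ring (347,283), knob (446,278). I'll now measure them, with one enlarged crop to confirm.

```bash
cat > h.py <<'E'
from bench import *
import numpy as np, cv2
from scipy.spatial.transform import Rotation as Ro
def ray(n,uv,z,c=None):
    c=c or get_calibration(n); uv=np.atleast_2d(np.asarray(uv,float))
    p=(uv-[c["cx"],c["cy"]])/[c["fx"],c["fy"]]
    if n=="wrist":
        r=np.linalg.norm(p,axis=1,keepdims=True); d=np.hstack([p*np.sinc(r/np.pi),np.cos(r)])
    else: d=np.hstack([p,np.ones((len(p),1))])
    R=np.array(c["R"]); o=-R.T@c["t"]; d=d@R
    return (o+d*((z-o[2])/d[:,2:]))[:,:2]
def blobs(n,im,mask,z,c=None,amin=30,box=None):
    out=[]
    cs,_=cv2.findContours(mask.astype(np.uint8),cv2.RETR_EXTERNAL,cv2.CHAIN_APPROX_NONE)
    for k in cs:
        if cv2.contourArea(k)<amin: continue
        uv=k[:,0,:]; m=uv.mean(0)
        if box and not(box[0]<m[0]<box[2] and box[1]<m[1]<box[3]): continue
        xy=ray(n,uv,z,c); (a,b),(w,h),t=cv2.minAreaRect((xy*1000).astype(np.float32))
        if w>h: w,h,t=h,w,t+90   # t: direction of the short side
        print("px",m.round(0),"xy mm",round(a,1),round(b,1),"size",round(w),round(h),"short-side dir deg",round((t+90)%180-90,1))
def go(x,y,z,yaw):
    "rows to reach tool-down pose; yaw deg = world direction of jaw axis (mod 180)"
    s=read_state(); r=Ro.from_quat(s["eef_rot"]); xa=r.apply([1,0,0]); cur=np.degrees(np.arctan2(xa[1],xa[0]))
    dy=(yaw-cur+90)%180-90
    d=r.inv().apply(np.array([x,y,z])-s["ee_pos"])
    print("tool shift",d.round(4),"world yaw now",round(cur,1),"tool rz",round(np.radians(-dy),4),"tilt",r.apply([0,0,1]).round(3),"j7",s["joint_positions"][6].round(2),"t",s["time"])
E
python3 - <<'E'
from h import *
im=cv2.imread("pics/top0.png"); hsv=cv2.cvtColor(im,cv2.COLOR_BGR2HSV)
B=(150,155,538,335)
H,S,V=cv2.split(hsv)
wood=(H>5)&(H<25)&(S>60)&(V>90)
print("trays z=9mm");blobs("top",im,wood,.009,amin=300,box=B)
g=(H>55)&(H<95)&(S>80)
print("nongreen z=32");blobs("top",im,~g,.032,amin=80,box=B)
cop=(H<16)&(S>110)&(V>60)
print("copper z=56");blobs("top",im,cop,.056,amin=80,box=(350,195,410,240))
a=cv2.resize(im[165:235,180:260],None,fx=5,fy=5,interpolation=2);b=cv2.resize(im[185:255,345:425],None,fx=5,fy=5,interpolation=2)
cv2.imwrite("pics/crop0.png",np.hstack([a,b]))
E
```

```text
trays z=9mm
px [224. 283.] xy mm 446.6 284.0 size 80 81 short-side dir deg 9.5
px [446. 278.] xy mm 473.6 -252.8 size 70 71 short-side dir deg -15.0
px [346. 283.] xy mm 455.7 -13.5 size 92 93 short-side dir deg -73.6
px [460. 223.] xy mm 608.2 -285.3 size 90 120 short-side dir deg 3.2
px [295. 215.] xy mm 616.6 115.2 size 70 140 short-side dir deg -17.0
nongreen z=32
px [318. 278.] xy mm 487.9 57.3 size 979 1540 short-side dir deg 1.9
copper z=56
px [383. 216.] xy mm 615.5 -92.7 size 53 53 short-side dir deg 46.2
```

View pics/crop0.png

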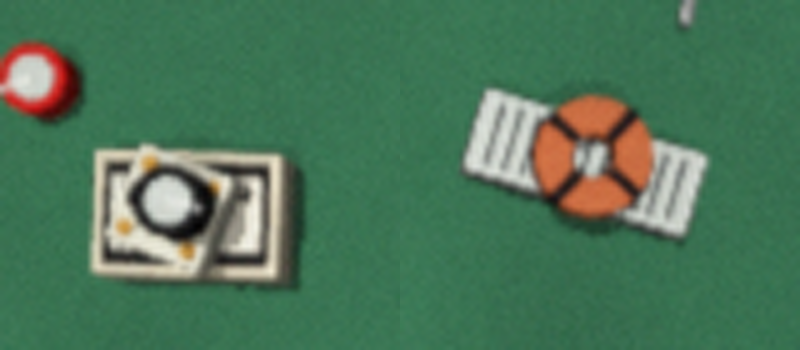

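The trays match their given sizes to within 1 mm. The crop confirms that the black knob with the silver cap, on the fuse base on the meter, is the one wanted. The red one at the crop's top left stays put. Next come the pile poses.

```bash
python3 - <<'E'
from h import *
im=cv2.imread("pics/top0.png"); H,S,V=cv2.split(cv2.cvtColor(im,cv2.COLOR_BGR2HSV))
g=((H>50)&(H<95)&(S>80))
roi=np.zeros(H.shape,bool); roi[190:226,193:244]=1; 
light=(V>110)&~g
print("meter z32");blobs("top",im,(light&roi),.032)
dark=(V<70)&(S<110)&roi; dark=(cv2.morphologyEx(dark.astype(np.uint8),cv2.MORPH_OPEN,np.ones((2,2))))
print("dark z80");blobs("top",im,dark,.08,amin=5)
roi[:]=0; roi[195:240,355:412]=1
print("res z32");blobs("top",im,~g&roi&(V>90),.032)
print("knob cap guess",ray("top",[212.6,204.6],.08),"tray_knob dist ok; rim guess",ray("top",[214,205.5],.08))
go(.64,.30,.25,0); go(.64,.26,.25,0)
E
```

```text
meter z32
px [213. 205.] xy mm 634.8 310.6 size 22 23 short-side dir deg -61.5
px [221. 207.] xy mm 630.7 301.2 size 65 92 short-side dir deg 1.4
dark z80
px [228. 218.] xy mm 601.1 263.0 size 2 18 short-side dir deg 1.4
px [220. 208.] xy mm 621.9 282.6 size 14 28 short-side dir deg 70.1
px [240. 204.] xy mm 631.5 237.6 size 2 16 short-side dir deg -88.1
res z32
px [382. 216.] xy mm 619.9 -93.7 size 59 113 short-side dir deg -17.0
knob cap guess [[0.62971827 0.29923598]] tray_knob dist ok; rim guess [[0.62773525 0.29595645]]
tool shift [-0.6681 -0.7055 -0.0084] world yaw now -68.4 tool rz -1.194 tilt [-0.001  0.001 -1.   ] j7 -0.09 t 0.1
tool shift [-0.6309 -0.6908 -0.0084] world yaw now -68.4 tool rz -1.194 tilt [-0.001  0.001 -1.   ] j7 -0.09 t 0.1
```

```bash
python3 - <<'E'
from h import *
go(.62,-.093,.25,-17)
E
```

```text
tool shift [-0.3101 -0.5423 -0.0088] world yaw now -68.4 tool rz -0.8973 tilt [-0.001  0.001 -1.   ] j7 -0.09 t 0.1
```

Request:
step_arm([
  [-0.024,-0.042,0,0,0,0],
  [-0.024,-0.042,0,0,0,0],
  [-0.024,-0.042,0,0,0,0],
  [-0.024,-0.042,0,0,0,0],
  [-0.024,-0.042,0,0,0,0],
  [-0.024,-0.042,0,0,0,0],
  [-0.024,-0.042,0,0,0,0],
  [-0.024,-0.042,0,0,0,0],
  [-0.024,-0.042,0,0,0,0],
  [-0.024,-0.042,0,0,0,0],
  [-0.024,-0.042,0,0,0,0],
  [-0.024,-0.042,0,0,0,0],
])

```text
time: 1.3
ee_pos: [0.5934, -0.1264, 0.2413]
eef_rot: [0.827, -0.562, -0.0, 0.0]
ft_force: [0.7, -0.5, 1.2]
width: 0.0871
```

Request:
step_arm([
  [-0.022,-0.038,0,0,0,0],
  [0,0,0,0,0,-0.149],
  [0,0,0,0,0,-0.149],
  [0,0,0,0,0,-0.149],
  [0,0,0,0,0,-0.149],
  [0,0,0,0,0,-0.149],
  [0,0,0,0,0,-0.149],
  [0,0,0,0,0,0],
  [0,0,0,0,0,0],
])

```text
time: 2.2
ee_pos: [0.6198, -0.0936, 0.2412]
eef_rot: [0.988, -0.152, -0.0, -0.0]
ft_force: [0.8, -0.4, 0.4]
width: 0.0873
```

```bash
python3 - <<'E'
from h import *
go(.62,-.093,.25,-17)
c=get_calibration("wrist"); print(c, read_state()["ee_pos"])
im=camera("wrist")[:,:,::-1]; cv2.imwrite("pics/w1.png",im); np.save("w1.npy",c,allow_pickle=True)
E
```

```text
tool shift [ 0.     -0.0006 -0.0088] world yaw now -17.5 tool rz -0.008 tilt [-0.  0. -1.] j7 -0.37 t 2.2
{'fx': 371.64829954431775, 'fy': 371.64829954431775, 'cx': 315.5446705204376, 'cy': 245.11812359059059, 'R': array([[ 9.53888710e-01, -3.00160081e-01, -5.05499248e-04],
       [-2.90866000e-01, -9.24765963e-01,  2.45366834e-01],
       [-7.41167972e-02, -2.33905620e-01, -9.69430174e-01]]), 't': array([-0.61893886,  0.06447065,  0.41288554])} [ 0.61976075 -0.0936056   0.24123049]
```

View pics/w1.png

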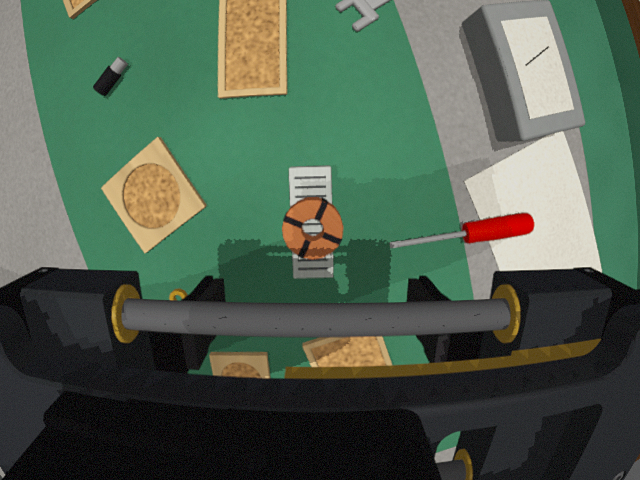

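The wrist view shows the ring at (313,228) on the resistor at (312,222), the ring tray at (153,195) and the resistor tray at (252,45). Measuring from it.

```bash
python3 - <<'E'
from h import *
c=np.load("w1.npy",allow_pickle=True).item(); im=cv2.imread("pics/w1.png"); H,S,V=cv2.split(cv2.cvtColor(im,cv2.COLOR_BGR2HSV))
g=(H>50)&(H<95)&(S>80)
roi=np.zeros(H.shape,bool); roi[155:290,270:360]=1
cop=(H<16)&(S>110)&(V>80)&roi; cop=cv2.morphologyEx(cop.astype(np.uint8),cv2.MORPH_CLOSE,np.ones((13,13)))
blobs("wrist",im,cop,.056,c)
k=max(cv2.findContours(cop,0,1)[0],key=cv2.contourArea)[:,0]; xy=ray("wrist",k,.056,c); print(cv2.minEnclosingCircle((xy*1000).astype(np.float32)))
print("res");blobs("wrist",im,((S<60)&(V>70)&roi),.032,c)
wood=(H>5)&(H<25)&(S>60)&(V>90)
blobs("wrist",im,wood,.009,c,1000,(60,100,230,290))
E
```

```text
px [312. 228.] xy mm 616.4 -93.4 size 55 56 short-side dir deg -62.4
((616.7162475585938, -93.18241882324219), 28.956039428710938)
res
px [312. 265.] xy mm 603.9 -133.2 size 27 41 short-side dir deg 72.7
px [312. 227.] xy mm 615.2 -96.1 size 17 18 short-side dir deg -73.1
px [310. 184.] xy mm 625.3 -57.3 size 38 41 short-side dir deg 74.5
px [153. 195.] xy mm 456.7 -13.7 size 93 95 short-side dir deg -73.7
```

Request:
step_arm([
  [-0.0037,0.0006,0.04,0,0,0],
  [0,0,0.045,0,0,0],
  [0,0,0.045,0,0,0],
  [0,0,0.03,0,0,0],
  [0,0,0.022,0,0,0],
  [0,0,0,0,0,0],
  [0,0,0,0,0,0],
])

```text
time: 2.95
ee_pos: [0.6165, -0.0929, 0.0602]
eef_rot: [0.989, -0.15, 0.0, -0.0]
ft_force: [1.4, 1.6, 0.8]
width: 0.0872
```

Request:
step_arm([
  [0,0,0,0,0,0],
  [0,0,0,0,0,0],
  [0,0,0,0,0,0],
  [0,0,0,0,0,0],
  [0,0,0,0,0,0],
  [0,0,0,0,0,0],
  [0,0,0,0,0,0],
  [0,0,0,0,0,0],
], gripper=0, grip_force=20)

```text
time: 3.75
ee_pos: [0.6163, -0.0931, 0.0598]
eef_rot: [0.989, -0.149, 0.0, 0.0]
ft_force: [0.1, 0.7, 4.6]
width: 0.0548
```

Request:
step_arm([
  [0,0,-0.02,0,0,0],
  [0,0,-0.03,0,0,0],
  [0,0,-0.03,0,0,0],
  [0,0,0,0,0,0],
])

```text
time: 4.15
ee_pos: [0.6182, -0.0929, 0.1435]
eef_rot: [0.989, -0.149, 0.003, -0.0]
ft_force: [1.0, 0.8, -1.0]
width: 0.0558
```

```bash
python3 - <<'E'
from h import *
go(.4562,-.0136,.10,-17)
E
```

```text
tool shift [-0.1785 -0.0278  0.0425] world yaw now -17.2 tool rz -0.0033 tilt [ 0.006 -0.001 -1.   ] j7 -0.4 t 4.15
```

Request:
step_arm([
  [-0.02,-0.003,0,0,0,0],
  [-0.04,-0.006,0,0,0,0],
  [-0.045,-0.007,0,0,0,0],
  [-0.044,-0.007,0,0,0,0],
  [-0.03,-0.005,0,0,0,0],
  [0,0,0.03,0,0,0],
  [0,0,0.03,0,0,0],
  [0,0,0.02,0,0,0],
  [0,0,0.01,0,0,0],
  [0,0,0,0,0,0],
  [0,0,0,0,0,0],
])

```text
time: 5.25
ee_pos: [0.4537, -0.0132, 0.0499]
eef_rot: [0.989, -0.149, 0.0, -0.0]
ft_force: [0.1, -0.5, -0.9]
width: 0.0552
```

```bash
python3 - <<'E'
from h import *
go(.4562,-.0136,.0325,-17)
E
```

```text
tool shift [ 0.0025 -0.0003  0.0174] world yaw now -17.2 tool rz -0.0032 tilt [ 0.  0. -1.] j7 -0.52 t 5.25
```

Request:
step_arm([
  [0.0025,0,0.01,0,0,0],
  [0,0,0.006,0,0,0],
  [0,0,0.001,0,0,0],
  [0,0,0,0,0,0],
  [0,0,0,0,0,0],
  [0,0,0,0,0,0],
])

```text
time: 5.85
ee_pos: [0.456, -0.0141, 0.0328]
eef_rot: [0.989, -0.149, 0.0, 0.0]
ft_force: [-0.4, 0.1, -1.1]
width: 0.0554
```

Request:
step_arm([
  [0,0,0,0,0,0],
  [0,0,0,0,0,0],
  [0,0,0,0,0,0],
  [0,0,-0.01,0,0,0],
  [0,0,-0.03,0,0,0],
  [0,0,-0.04,0,0,0],
  [0,0,-0.04,0,0,0],
  [0,0,0,0,0,0],
], gripper=0.8)

```text
time: 6.65
ee_pos: [0.4588, -0.0137, 0.1582]
eef_rot: [0.989, -0.149, 0.004, 0.0]
ft_force: [1.8, -0.6, -0.4]
width: 0.0696
```

```bash
python3 - <<'E'
from h import *
go(.615,-.0945,.028,-16.5)
E
```

```text
tool shift [0.172  0.0312 0.1317] world yaw now -17.2 tool rz -0.0116 tilt [ 0.008 -0.002 -1.   ] j7 -0.41 t 6.65
```

Request:
step_arm([
  [0.03,0.006,-0.01,0,0,0],
  [0.045,0.008,-0.02,0,0,0],
  [0.045,0.008,-0.02,0,0,0],
  [0.04,0.007,0,0,0,0],
  [0.012,0.002,0,0,0,0],
  [0,0,0,0,0,0],
  [0,0,0,0,0,0],
])

```text
time: 7.35
ee_pos: [0.6104, -0.0938, 0.2024]
eef_rot: [0.989, -0.149, -0.0, -0.0]
ft_force: [-0.1, -0.6, -0.1]
width: 0.0697
```

```bash
python3 - <<'E'
from h import *
c=get_calibration("wrist"); im=camera("wrist")[:,:,::-1].copy(); cv2.imwrite("pics/w2.png",im)
H,S,V=cv2.split(cv2.cvtColor(im,cv2.COLOR_BGR2HSV))
g=(H>50)&(H<95)&(S>80)
roi=np.zeros(H.shape,bool); roi[120:290,260:360]=1
print("res");blobs("wrist",im,((S<60)&(V>70)&roi),.032,c)
wood=(H>5)&(H<25)&(S>60)&(V>90)
blobs("wrist",im,wood,.009,c,2000,(180,0,330,150))
cop=(H<16)&(S>110)&(V>80); cop[:, 240:]=0;cop[250:]=0
cop=(H<13)&(S>150)&(V>80); cop[:, 300:]=0;cop[290:]=0
print("ring z=28");blobs("wrist",im,cv2.morphologyEx(cop.astype(np.uint8),cv2.MORPH_CLOSE,np.ones((9,9))),.028,c,500)
go(.615,-.0945,.028,-16.5)
E
```

```text
res
px [321. 226.] xy mm 615.3 -92.6 size 41 111 short-side dir deg -15.6
px [255.  43.] xy mm 608.8 89.9 size 70 90 short-side dir deg -16.7
ring z=28
px [138. 199.] xy mm 460.9 -15.5 size 54 63 short-side dir deg 89.1
tool shift [ 0.0049 -0.0005  0.1746] world yaw now -17.1 tool rz -0.011 tilt [-0.  0. -1.] j7 -0.38 t 7.4
```

View pics/w2.png

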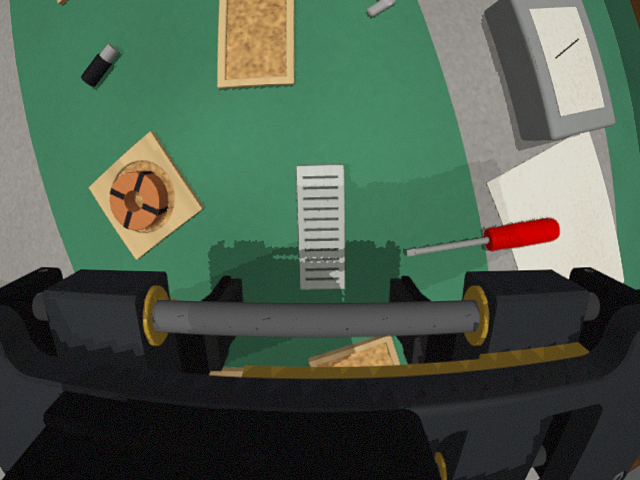

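Ring (138,199) sits in its recess; the resistor measures 41×111 mm as it should. Grasping it.

Request:
step_arm([
  [0.0044,-0.0026,0.04,0,0,-0.015],
  [0,0,0.045,0,0,0],
  [0,0,0.045,0,0,0],
  [0,0,0.03,0,0,0],
  [0,0,0.014,0,0,0],
  [0,0,0,0,0,0],
  [0,0,0,0,0,0],
])

```text
time: 8.1
ee_pos: [0.6168, -0.0931, 0.0305]
eef_rot: [0.99, -0.142, 0.001, 0.0]
ft_force: [1.0, 0.0, -0.5]
width: 0.0696
```

Request:
step_arm([
  [0,0,0,0,0,0],
  [0,0,0,0,0,0],
  [0,0,0,0,0,0],
  [0,0,0,0,0,0],
  [0,0,0,0,0,0],
  [0,0,0,0,0,0],
  [0,0,0,0,0,0],
], gripper=0, grip_force=40)

```text
time: 8.8
ee_pos: [0.6161, -0.0933, 0.0288]
eef_rot: [0.99, -0.142, 0.0, 0.0]
ft_force: [-1.4, -1.0, 4.8]
width: 0.0397
```

Request:
step_arm([
  [0,0,-0.02,0,0,0],
  [0,0,-0.03,0,0,0],
  [0,0,-0.03,0,0,0],
  [0,0,0,0,0,0],
  [0,0,0,0,0,0],
])

```text
time: 9.3
ee_pos: [0.6159, -0.0934, 0.1083]
eef_rot: [0.99, -0.142, 0.0, 0.0]
ft_force: [-1.1, 0.3, -4.6]
width: 0.04
```

```bash
python3 - <<'E'
from h import *
go(.6165,.1155,.05,-17)
E
```

```text
tool shift [-0.0582 -0.2007  0.0583] world yaw now -16.3 tool rz 0.0116 tilt [ 0. -0. -1.] j7 -0.41 t 9.3
```

Request:
step_arm([
  [-0.005,-0.018,0,0,0,0],
  [-0.011,-0.038,0,0,0,0],
  [-0.013,-0.044,0,0,0,0.012],
  [-0.013,-0.044,0,0,0,0],
  [-0.011,-0.038,0,0,0,0],
  [-0.005,-0.018,0,0,0,0],
  [0,0,0.025,0,0,0],
  [0,0,0.02,0,0,0],
  [0,0,0.01,0,0,0],
  [0,0,0,0,0,0],
  [0,0,0,0,0,0],
])

```text
time: 10.4
ee_pos: [0.6178, 0.1148, 0.0536]
eef_rot: [0.989, -0.148, -0.0, -0.0]
ft_force: [0.2, 0.3, -2.2]
width: 0.0399
```

```bash
python3 - <<'E'
from h import *
go(.6165,.1155,.033,-17)
E
```

```text
tool shift [-0.0014 -0.0003  0.0206] world yaw now -17.0 tool rz -0.0005 tilt [-0.  0. -1.] j7 -0.8 t 10.4
```

Request:
step_arm([
  [-0.0014,0,0.01,0,0,0],
  [0,0,0.008,0,0,0],
  [0,0,0.002,0,0,0],
  [0,0,0,0,0,0],
  [0,0,0,0,0,0],
  [0,0,0,0,0,0],
])

```text
time: 11.0
ee_pos: [0.6166, 0.1153, 0.0337]
eef_rot: [0.989, -0.148, 0.0, -0.0]
ft_force: [-0.2, -0.9, -2.7]
width: 0.0396
```

Request:
step_arm([
  [0,0,0,0,0,0],
  [0,0,0,0,0,0],
  [0,0,0,0,0,0],
  [0,0,-0.01,0,0,0],
  [0,0,-0.03,0,0,0],
  [0,0,-0.04,0,0,0],
  [0,0,-0.045,0,0,0],
  [0,0,-0.045,0,0,0],
  [0,0,-0.03,0,0,0],
  [0,0,0,0,0,0],
], gripper=0.7)

```text
time: 12.0
ee_pos: [0.6183, 0.1163, 0.2397]
eef_rot: [0.989, -0.148, 0.004, -0.001]
ft_force: [0.3, -0.3, -0.0]
width: 0.0603
```

```bash
python3 - <<'E'
from h import *
go(.628,.29,.24,0)
E
```

```text
tool shift [-0.0415 -0.1689  0.    ] world yaw now -17.0 tool rz -0.2969 tilt [ 0.008  0.001 -1.   ] j7 -0.73 t 12.0
```

Request:
step_arm([
  [-0.01,-0.04,0,0,0,0],
  [-0.012,-0.047,0,0,0,0],
  [-0.011,-0.045,0,0,0,0],
  [-0.008,-0.036,0,0,0,0],
  [0,0,0,0,0,0],
  [0,0,0,0,0,0],
], gripper=1)

```text
time: 12.6
ee_pos: [0.6258, 0.289, 0.2331]
eef_rot: [0.989, -0.147, -0.0, 0.0]
ft_force: [-0.7, -1.6, -0.0]
width: 0.0864
```

```bash
python3 - <<'E'
from h import *
c=get_calibration("wrist"); im=camera("wrist")[:,:,::-1].copy(); cv2.imwrite("pics/w3.png",im); np.save("w3.npy",c,allow_pickle=True)
go(.628,.29,.24,0); print(read_state()["ee_pos"])
E
```

```text
tool shift [ 0.0007 -0.003  -0.0068] world yaw now -17.0 tool rz -0.2971 tilt [-0.    -0.001 -1.   ] j7 -1.0 t 12.65
[0.62645693 0.28737363 0.23319601]
```

View pics/w3.png

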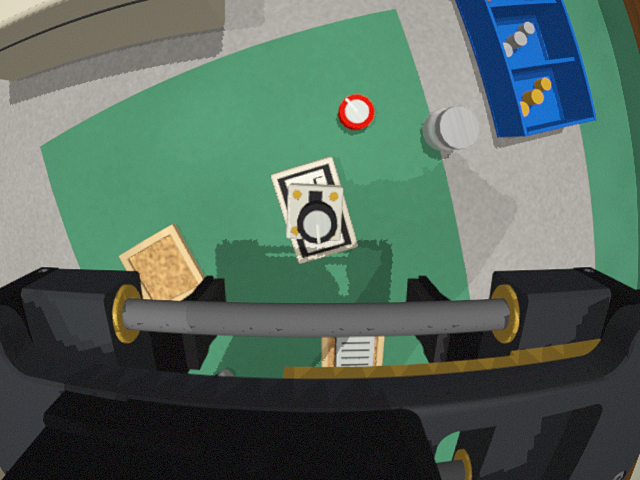

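The wrist view shows the knob at about (318,222) on the fuse base (316,212), on the meter (314,209). The red look-alike at (356,111) is well clear. Measuring the knob and fuse.

```bash
python3 - <<'E'
from h import *
c=np.load("w3.npy",allow_pickle=True).item(); im=cv2.imread("pics/w3.png"); H,S,V=cv2.split(cv2.cvtColor(im,cv2.COLOR_BGR2HSV))
sub=cv2.resize(cv2.cvtColor(im,6)[150:275,260:370],None,fx=3,fy=3,interpolation=2)
h=cv2.HoughCircles(sub,cv2.HOUGH_GRADIENT,1.5,15,param1=150,param2=25,minRadius=35,maxRadius=75)
for u,v,r in h[0][:4]:
    p=[260+u/3,150+v/3]; a=ray("wrist",[p,[p[0]+r/3,p[1]]],.08,c); print(np.round(p,1),round(r/3,1),(a[0]*1000).round(1),"diam",(2000*np.linalg.norm(a[1]-a[0])).round(1))
roi=np.zeros(H.shape,bool); roi[150:275,260:370]=1
g=(H>50)&(H<95)&(S>80)
print("meter");blobs("wrist",im,((~g&(V>110))&roi),.032,c)
o=cv2.resize(im[150:275,260:370],None,fx=5,fy=5,interpolation=2); cv2.imwrite("pics/c3.png",o)
E
```

```text
[320.8 222.8] 23.6 [632.7 298.2] diam 38.3
[313.2 222.8] 23.6 [626.8 299.9] diam 38.3
[321.2 228.8] 19.8 [631.6 293.3] diam 32.2
[314.8 234.8] 23.6 [625.1 290.1] diam 38.6
meter
px [314. 210.] xy mm 627.5 301.9 size 64 92 short-side dir deg -1.4
```

View pics/c3.png

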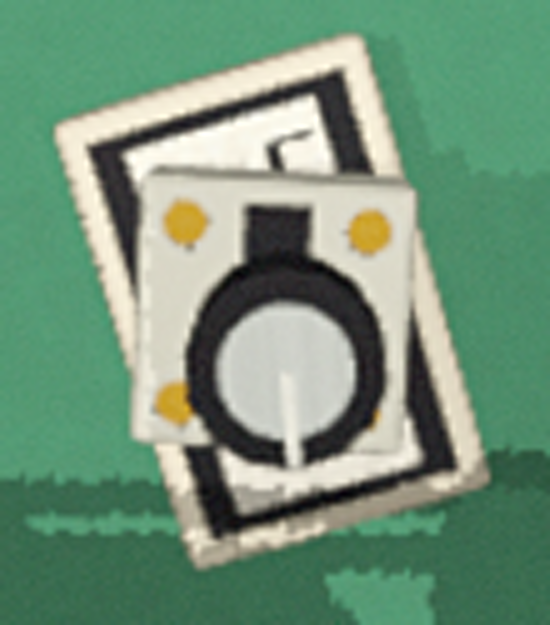

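The crop shows the knob cap centre at crop (287,368) and the fuse-base corners at (152,167), (414,188), (405,455) and (135,440).

```bash
python3 - <<'E'
from h import *
c=np.load("w3.npy",allow_pickle=True).item()
f=lambda p:np.array([260,150])+np.array(p)/5
k=ray("wrist",[f([287,368]),f([217,368]),f([357,368])],.08,c)*1000; print("knob",k.round(1))
q=ray("wrist",f([[152,167],[414,188],[405,455],[135,440]]),.056,c)*1000
print("fuse",q.mean(0).round(1),"sides",[np.linalg.norm(q[i]-q[i-1]).round(1) for i in range(4)],"dir",[np.degrees(np.arctan2(*(q[a]-q[b])[::-1])).round(1) for a,b in((1,0),(2,3))])
m=ray("wrist",f([[55,130],[358,35],[490,480],[198,560]]),.032,c)*1000
print("meter",m.mean(0).round(1),"dir",[np.degrees(np.arctan2(*(m[a]-m[b])[::-1])).round(1) for a,b in((1,0),(2,3))],[np.linalg.norm(m[i]-m[i-1]).round(1) for i in range(4)])
go(*(k[0]/1000),.083,-17)
E
```

```text
knob [[629.9 298.3]
 [619.  301.6]
 [640.7 295. ]]
fuse [629.6 303.6] sides [np.float64(48.5), np.float64(45.3), np.float64(47.4), np.float64(47.9)] dir [np.float64(-21.5), np.float64(-20.2)]
meter [628.9 301.5] dir [np.float64(0.3), np.float64(-1.0)] [np.float64(86.8), np.float64(58.6), np.float64(88.2), np.float64(58.4)]
tool shift [ 1.000e-04 -1.160e-02  1.502e-01] world yaw now -17.0 tool rz -0.0004 tilt [-0.    -0.001 -1.   ] j7 -1.0 t 12.65
```

Request:
step_arm([
  [0,-0.0116,0.03,0,0,0],
  [0,0,0.045,0,0,0],
  [0,0,0.045,0,0,0],
  [0,0,0.022,0,0,0],
  [0,0,0.008,0,0,0],
  [0,0,0,0,0,0],
  [0,0,0,0,0,0],
])

```text
time: 13.35
ee_pos: [0.6309, 0.2989, 0.0855]
eef_rot: [0.989, -0.148, 0.001, -0.001]
ft_force: [0.5, 0.5, 0.4]
width: 0.0869
```

Request:
step_arm([
  [0,0,0,0,0,0],
  [0,0,0,0,0,0],
  [0,0,0,0,0,0],
  [0,0,0,0,0,0],
  [0,0,0,0,0,0],
  [0,0,0,0,0,0],
  [0,0,0,0,0,0],
  [0,0,0,0,0,0],
  [0,0,0,0,0,0],
  [0,0,0,0,0,0],
], gripper=0, grip_force=10)

```text
time: 14.35
ee_pos: [0.6298, 0.299, 0.0835]
eef_rot: [0.989, -0.148, -0.0, 0.0]
ft_force: [0.2, 0.1, -0.9]
width: 0.0336
```

Request:
step_arm([
  [0,0,-0.02,0,0,0],
  [0,0,-0.03,0,0,0],
  [0,0,-0.03,0,0,0],
  [0,0,0,0,0,0],
])

```text
time: 14.75
ee_pos: [0.6314, 0.3004, 0.1684]
eef_rot: [0.989, -0.148, 0.003, -0.002]
ft_force: [-0.4, 1.1, 0.1]
width: 0.0339
```

```bash
python3 - <<'E'
from h import *
go(.4736,-.2528,.05,-17)
E
```

```text
tool shift [0.0106 0.5757 0.1157] world yaw now -17.0 tool rz -0.0005 tilt [ 0.006  0.003 -1.   ] j7 -1.03 t 14.75
```

Request:
step_arm([
  [0.001,0.02,0,0,0,0],
  [0.001,0.04,0,0,0,0],
  [0.001,0.048,0,0,0,0],
  [0.001,0.048,0,0,0,0],
  [0.001,0.048,0,0,0,0],
  [0.001,0.048,0,0,0,0],
  [0.001,0.048,0,0,0,0],
  [0.001,0.048,0,0,0,0],
  [0.001,0.048,0,0,0,0],
  [0.001,0.048,0,0,0,0],
  [0.001,0.048,0,0,0,0],
  [0,0.044,0,0,0,0],
])

```text
time: 15.95
ee_pos: [0.4822, -0.219, 0.1633]
eef_rot: [0.989, -0.148, -0.0, 0.0]
ft_force: [1.1, -0.9, -0.4]
width: 0.0337
```

Request:
step_arm([
  [0,0.03,0,0,0,0],
  [0,0.01,0,0,0,0],
  [0,0,0.04,0,0,0],
  [0,0,0.04,0,0,0],
  [0,0,0.03,0,0,0],
  [0,0,0,0,0,0],
  [0,0,0,0,0,0],
])

```text
time: 16.65
ee_pos: [0.4721, -0.2542, 0.054]
eef_rot: [0.989, -0.147, -0.0, -0.0]
ft_force: [-0.5, -0.1, -0.2]
width: 0.0337
```

```bash
python3 - <<'E'
from h import *
go(.4736,-.2528,.032,-17)
E
```

```text
tool shift [ 0.001  -0.0017  0.022 ] world yaw now -17.0 tool rz 0.0007 tilt [-0.     0.001 -1.   ] j7 -0.05 t 16.65
```

Request:
step_arm([
  [0.001,-0.0017,0.012,0,0,0],
  [0,0,0.008,0,0,0],
  [0,0,0.002,0,0,0],
  [0,0,0,0,0,0],
  [0,0,0,0,0,0],
  [0,0,0,0,0,0],
])

```text
time: 17.25
ee_pos: [0.4733, -0.2538, 0.0318]
eef_rot: [0.989, -0.148, 0.0, 0.0]
ft_force: [-0.2, -0.4, -1.1]
width: 0.0336
```

Request:
step_arm([
  [0,0,0,0,0,0],
  [0,0,0,0,0,0],
  [0,0,0,0,0,0],
  [0,0,0,0,0,0],
  [0,0,-0.01,0,0,0],
  [0,0,-0.03,0,0,0],
  [0,0,-0.04,0,0,0],
  [0,0,-0.045,0,0,0],
  [0,0,-0.025,0,0,0],
  [0,0,0,0,0,0],
], gripper=0.85)

```text
time: 18.25
ee_pos: [0.4752, -0.2543, 0.1865]
eef_rot: [0.989, -0.148, 0.003, 0.001]
ft_force: [0.2, -0.2, 0.1]
width: 0.0737
```

```bash
python3 - <<'E'
from h import *
im=camera("top")[:,:,::-1]; cv2.imwrite("pics/top1.png",im)
go(.6296,.3036,.16,-20.5)
E
```

```text
tool shift [-0.0146 -0.5787  0.0232] world yaw now -17.0 tool rz 0.0608 tilt [ 0.003 -0.002 -1.   ] j7 0.02 t 18.3
```

Request:
step_arm([
  [-0.001,-0.02,-0.01,0,0,0],
  [-0.001,-0.04,-0.01,0,0,0],
  [-0.001,-0.048,-0.01,0,0,0],
  [-0.001,-0.048,0,0,0,0],
  [-0.001,-0.048,0,0,0,0],
  [-0.001,-0.048,0,0,0,0],
  [-0.001,-0.048,0,0,0,0],
  [-0.001,-0.048,0,0,0,0],
  [-0.001,-0.048,0,0,0,0],
  [-0.001,-0.048,0,0,0,0],
  [-0.001,-0.048,0,0,0,0],
  [-0.001,-0.048,0,0,0,0],
])

```text
time: 19.5
ee_pos: [0.6196, 0.2677, 0.2101]
eef_rot: [0.989, -0.148, -0.001, 0.001]
ft_force: [0.5, -0.4, 1.1]
width: 0.0738
```

Request:
step_arm([
  [-0.001,-0.028,0,0,0,0],
  [0,-0.01,0,0,0,0],
  [0,0,0,0,0,0.06],
  [0,0,0,0,0,0],
  [0,0,0,0,0,0],
])

```text
time: 20.0
ee_pos: [0.6301, 0.3016, 0.2111]
eef_rot: [0.984, -0.177, -0.0, 0.001]
ft_force: [-0.3, -0.1, 0.8]
width: 0.0738
```

```bash
python3 - <<'E'
from h import *
c=get_calibration("wrist"); im=camera("wrist")[:,:,::-1].copy(); cv2.imwrite("pics/w4.png",im); np.save("w4.npy",c,allow_pickle=True)
go(.6296,.3036,.06,-20.5)
H,S,V=cv2.split(cv2.cvtColor(im,cv2.COLOR_BGR2HSV))
roi=np.zeros(H.shape,bool); roi[140:290,250:380]=1
cv2.imwrite("pics/c4.png",cv2.resize(im[140:290,250:380],None,fx=4,fy=4,interpolation=2))
E
```

```text
tool shift [-0.0012 -0.0018  0.1513] world yaw now -20.4 tool rz 0.001 tilt [-0.    -0.001 -1.   ] j7 -1.09 t 20.05
```

View pics/c4.png

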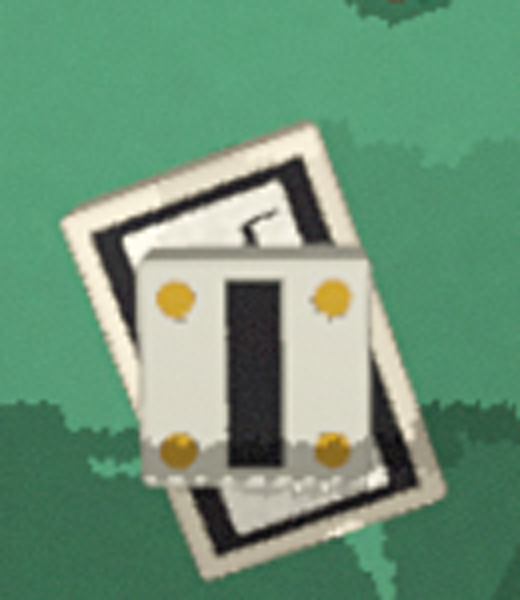

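View pics/top1.png

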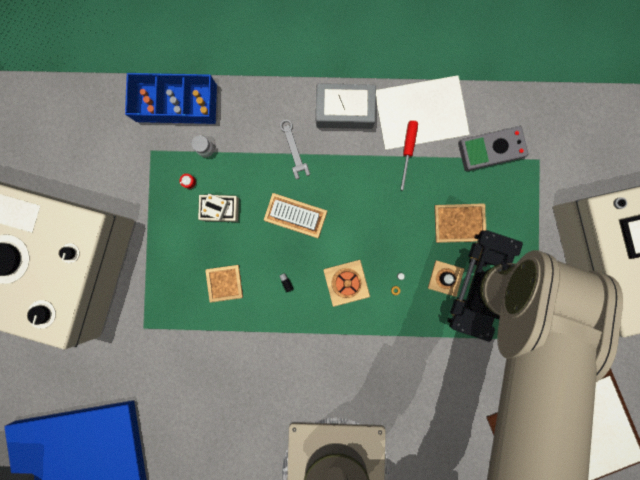

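The top view shows the resistor, ring and knob in their recesses. The crop shows the fuse square with the jaws, its four dots centred on crop (255,375).

```bash
python3 - <<'E'
from h import *
c=np.load("w4.npy",allow_pickle=True).item()
f=lambda p:np.array([250,140])+np.array(p)/4
d=ray("wrist",f([[176,300],[332,299],[332,450],[179,451]]),.056,c)*1000
print("fuse",d.mean(0).round(1),np.degrees(np.arctan2(*(d[1]-d[0])[::-1])).round(1),np.degrees(np.arctan2(*(d[2]-d[3])[::-1])).round(1))
m=ray("wrist",f([[60,218],[314,122],[446,495],[207,580]]),.032,c)*1000
print("meter",m.mean(0).round(1),[np.linalg.norm(m[i]-m[i-1]).round(1) for i in range(4)])
go(*(d.mean(0)/1000),.06,-20.5)
E
```

```text
fuse [628.7 303. ] -20.1 -20.1
meter [628.8 301.5] [np.float64(89.4), np.float64(59.1), np.float64(89.3), np.float64(58.3)]
tool shift [-0.0018 -0.001   0.1513] world yaw now -20.4 tool rz 0.001 tilt [-0.    -0.001 -1.   ] j7 -1.09 t 20.05
```

Request:
step_arm([
  [-0.0018,-0.001,0.03,0,0,0],
  [0,0,0.045,0,0,0],
  [0,0,0.045,0,0,0],
  [0,0,0.022,0,0,0],
  [0,0,0.009,0,0,0],
  [0,0,0,0,0,0],
  [0,0,0,0,0,0],
])

```text
time: 20.75
ee_pos: [0.6295, 0.3047, 0.0624]
eef_rot: [0.984, -0.178, 0.001, -0.001]
ft_force: [-0.2, 0.2, 0.7]
width: 0.0743
```

Request:
step_arm([
  [0,0,0,0,0,0],
  [0,0,0,0,0,0],
  [0,0,0,0,0,0],
  [0,0,0,0,0,0],
  [0,0,0,0,0,0],
  [0,0,0,0,0,0],
  [0,0,0,0,0,0],
], gripper=0, grip_force=18)

```text
time: 21.45
ee_pos: [0.6288, 0.3045, 0.0609]
eef_rot: [0.984, -0.178, 0.0, -0.0]
ft_force: [-0.3, -0.8, 4.4]
width: 0.0478
```

Request:
step_arm([
  [0,0,-0.02,0,0,0],
  [0,0,-0.03,0,0,0],
  [0,0,-0.02,0,0,0],
  [0,0,0,0,0,-0.13],
  [0,0,0,0,0,-0.13],
  [0,0,0,0,0,-0.13],
  [0,0,0,0,0,-0.13],
  [0,0,0,0,0,0],
  [0,0,0,0,0,0],
])

```text
time: 22.35
ee_pos: [0.6284, 0.3044, 0.1301]
eef_rot: [0.997, 0.079, -0.0, 0.0]
ft_force: [0.1, -0.5, -0.8]
width: 0.0481
```

```bash
python3 - <<'E'
from h import *
go(.4466,.284,.05,9.5)
E
```

```text
tool shift [-0.1827 -0.0087  0.0802] world yaw now 9.1 tool rz -0.0066 tilt [-0.001 -0.    -1.   ] j7 -0.64 t 22.35
```

Request:
step_arm([
  [-0.02,-0.001,0,0,0,0],
  [-0.04,-0.002,0,0,0,0],
  [-0.048,-0.002,0,0,0,0],
  [-0.045,-0.002,0,0,0,0],
  [-0.03,-0.0015,0,0,0,0],
  [0,0,0.03,0,0,0],
  [0,0,0.03,0,0,0],
  [0,0,0.015,0,0,0],
  [0,0,0,0,0,0],
  [0,0,0,0,0,0],
])

```text
time: 23.35
ee_pos: [0.4469, 0.2837, 0.0562]
eef_rot: [0.997, 0.081, 0.0, -0.0]
ft_force: [1.1, 0.8, -0.8]
width: 0.0473
```

```bash
python3 - <<'E'
from h import *
go(.4466,.284,.0335,9.5)
E
```

```text
tool shift [-0.0003 -0.0003  0.0227] world yaw now 9.3 tool rz -0.0036 tilt [ 0.     0.001 -1.   ] j7 -0.8 t 23.35
```

Request:
step_arm([
  [0,0,0.012,0,0,0],
  [0,0,0.008,0,0,0],
  [0,0,0.0025,0,0,0],
  [0,0,0,0,0,0],
  [0,0,0,0,0,0],
  [0,0,0,0,0,0],
])

```text
time: 23.95
ee_pos: [0.4467, 0.2831, 0.033]
eef_rot: [0.997, 0.081, 0.0, 0.0]
ft_force: [0.4, -0.2, -1.0]
width: 0.0478
```

Request:
step_arm([
  [0,0,0,0,0,0],
  [0,0,0,0,0,0],
  [0,0,0,0,0,0],
  [0,0,0,0,0,0],
  [0,0,-0.01,0,0,0],
  [0,0,-0.03,0,0,0],
  [0,0,-0.04,0,0,0],
  [0,0,-0.045,0,0,0],
  [0,0,-0.045,0,0,0],
  [0,0,0,0,0,0],
], gripper=1)

```text
time: 24.95
ee_pos: [0.4484, 0.2854, 0.2096]
eef_rot: [0.997, 0.082, 0.004, -0.002]
ft_force: [0.3, 0.0, -0.3]
width: 0.0866
```

```bash
python3 - <<'E'
from h import *
go(.628,.30,.17,0)
E
```

```text
tool shift [0.1792 0.0149 0.0411] world yaw now 9.4 tool rz 0.1636 tilt [ 0.008  0.004 -1.   ] j7 -0.67 t 24.95
```

Request:
step_arm([
  [0.03,0.002,0,0,0,0],
  [0.045,0.004,0,0,0,0],
  [0.045,0.004,0,0,0,0],
  [0.04,0.003,0,0,0,0],
  [0.018,0.002,0,0,0,0],
  [0,0,0,0,0,0.14],
  [0,0,0,0,0,0.025],
  [0,0,0,0,0,0],
  [0,0,0,0,0,0],
])

```text
time: 25.85
ee_pos: [0.6243, 0.2973, 0.2035]
eef_rot: [1.0, 0.001, 0.0, 0.0]
ft_force: [-0.3, 0.2, -0.0]
width: 0.0872
```

```bash
python3 - <<'E'
from h import *
c=get_calibration("wrist"); im=camera("wrist")[:,:,::-1].copy(); cv2.imwrite("pics/w5.png",im)
go(.628,.30,.028,0)
H,S,V=cv2.split(cv2.cvtColor(im,cv2.COLOR_BGR2HSV)); g=(H>50)&(H<95)&(S>80)
roi=np.zeros(H.shape,bool); roi[140:290,240:400]=1
print("meter");blobs("wrist",im,~g&(V>130)&roi,.032,c,200)
print("fuse z28");r2=np.zeros(H.shape,bool);r2[:,:250]=1;blobs("wrist",im,(S<60)&(V>130)&r2,.028,c,300)
print("tray");blobs("wrist",im,(H>5)&(H<25)&(S>60)&(V>90)&r2,.009,c,1000)
E
```

```text
tool shift [ 0.0035 -0.0028  0.1755] world yaw now 0.0 tool rz 0.0007 tilt [ 0.001 -0.    -1.   ] j7 -0.77 t 25.9
meter
px [320. 223.] xy mm 628.3 302.8 size 61 91 short-side dir deg -0.3
px [390. 146.] xy mm 685.8 370.2 size 13 19 short-side dir deg -87.8
fuse z28
px [140. 242.] xy mm 451.9 284.2 size 49 57 short-side dir deg -80.5
px [ 75. 102.] xy mm 402.7 398.0 size 320 352 short-side dir deg -2.8
tray
px [142. 237.] xy mm 447.6 285.0 size 81 83 short-side dir deg -80.8
```

View pics/w5.png

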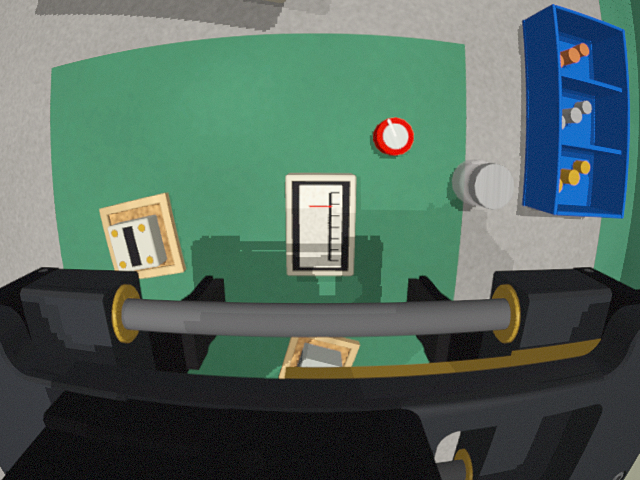

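Fuse base (137,243) is in its recess; the meter measures 61×91 mm, centre (628,302). The red knob (393,136) is clear of the fingers' path.

Request:
step_arm([
  [0.0037,-0.0045,0.03,0,0,0],
  [0,0,0.045,0,0,0],
  [0,0,0.045,0,0,0],
  [0,0,0.035,0,0,0],
  [0,0,0.02,0,0,0],
  [0,0,0,0,0,0],
  [0,0,0,0,0,0],
])

```text
time: 26.6
ee_pos: [0.629, 0.3023, 0.0297]
eef_rot: [1.0, -0.001, 0.001, -0.001]
ft_force: [0.1, 0.4, 0.7]
width: 0.0871
```

Request:
step_arm([
  [0,0,0,0,0,0],
  [0,0,0,0,0,0],
  [0,0,0,0,0,0],
  [0,0,0,0,0,0],
  [0,0,0,0,0,0],
  [0,0,0,0,0,0],
  [0,0,0,0,0,0],
], gripper=0, grip_force=40)

```text
time: 27.3
ee_pos: [0.6287, 0.3018, 0.0285]
eef_rot: [1.0, -0.001, 0.0, -0.0]
ft_force: [-0.5, -1.1, 5.7]
width: 0.06
```

Request:
step_arm([
  [0,0,-0.02,0,0,0],
  [0,0,-0.03,0,0,0],
  [0,0,-0.03,0,0,0],
  [0,0,-0.03,0,0,0],
  [0,0,0,0,0,0],
])

```text
time: 27.8
ee_pos: [0.6299, 0.3033, 0.1438]
eef_rot: [1.0, -0.001, 0.003, -0.002]
ft_force: [1.0, -0.2, -2.7]
width: 0.0599
```

```bash
python3 - <<'E'
from h import *
go(.6085,-.2853,.05,3.4)
E
```

```text
tool shift [-0.0208  0.5889  0.0916] world yaw now -0.1 tool rz -0.0614 tilt [ 0.006  0.004 -1.   ] j7 -0.8 t 27.8
```

Request:
step_arm([
  [-0.002,0.02,0,0,0,0],
  [-0.002,0.035,0,0,0,0],
  [-0.002,0.045,0,0,0,0],
  [-0.002,0.047,0,0,0,0],
  [-0.002,0.047,0,0,0,0],
  [-0.002,0.047,0,0,0,0],
  [-0.002,0.047,0,0,0,0],
  [-0.002,0.047,0,0,0,0],
  [-0.002,0.047,0,0,0,0],
  [-0.002,0.047,0,0,0,0],
  [-0.001,0.047,0,0,0,0],
  [0,0.045,0,0,0,0],
])

```text
time: 29.0
ee_pos: [0.6055, -0.2215, 0.1378]
eef_rot: [1.0, -0.001, -0.0, 0.0]
ft_force: [1.8, 0.4, -2.3]
width: 0.0593
```

Request:
step_arm([
  [0,0.04,0,0,0,0],
  [0,0.02,0,0,0,0],
  [0,0.008,0,0,0,-0.06],
  [0,0,0.03,0,0,0],
  [0,0,0.03,0,0,0],
  [0,0,0.02,0,0,0],
  [0,0,0,0,0,0],
  [0,0,0,0,0,0],
])

```text
time: 29.8
ee_pos: [0.6064, -0.2866, 0.0585]
eef_rot: [1.0, 0.029, -0.0, -0.0]
ft_force: [0.4, 0.2, -1.4]
width: 0.0599
```

```bash
python3 - <<'E'
from h import *
go(.6085,-.2853,.033,3.4)
E
```

```text
tool shift [ 0.0022 -0.0012  0.0255] world yaw now 3.4 tool rz -0.0007 tilt [-0.     0.001 -1.   ] j7 0.15 t 29.8
```

Request:
step_arm([
  [0.002,-0.001,0.012,0,0,0],
  [0,0,0.009,0,0,0],
  [0,0,0.004,0,0,0],
  [0,0,0,0,0,0],
  [0,0,0,0,0,0],
  [0,0,0,0,0,0],
])

```text
time: 30.4
ee_pos: [0.6083, -0.2862, 0.0331]
eef_rot: [1.0, 0.029, 0.0, 0.0]
ft_force: [0.1, -0.1, -2.8]
width: 0.0597
```

Request:
step_arm([
  [0,0,0,0,0,0],
  [0,0,0,0,0,0],
  [0,0,0,0,0,0],
  [0,0,0,0,0,0],
  [0,0,-0.01,0,0,0],
  [0,0,-0.03,0,0,0],
  [0,0,-0.04,0,0,0],
  [0,0,-0.045,0,0,0],
  [0,0,-0.045,0,0,0],
  [0,0,0,0,0,0],
], gripper=0.85)

```text
time: 31.4
ee_pos: [0.6111, -0.2864, 0.2114]
eef_rot: [1.0, 0.029, 0.005, 0.002]
ft_force: [0.6, -0.5, 0.9]
width: 0.0739
```

Request:
step_arm([
  [-0.03,0.035,0,0,0,0],
  [-0.03,0.035,0,0,0,0],
  [-0.03,0.035,0,0,0,0],
  [-0.03,0.035,0,0,0,0],
  [-0.03,0.035,0,0,0,0],
  [-0.03,0.035,0,0,0,0],
  [-0.03,0.035,0,0,0,0],
  [-0.03,0.035,0,0,0,0],
  [0,0,0,0,0,0],
  [0,0,0,0,0,0],
])

```text
time: 32.4
ee_pos: [0.3838, -0.5804, 0.203]
eef_rot: [1.0, 0.028, 0.0, -0.0]
ft_force: [0.8, 0.7, 0.9]
width: 0.0738
```

```bash
python3 - <<'E'
from h import *
im=camera("top")[:,:,::-1].copy(); cv2.imwrite("pics/top2.png",im); sd=camera("side")[:,:,::-1]
print(read_state()["ee_pos"])
H,S,V=cv2.split(cv2.cvtColor(im,cv2.COLOR_BGR2HSV))
def roi(x,y,w=28):
    r=np.zeros(H.shape,bool); r[y-w:y+w,x-w:x+w]=1; return r
print("meter z36");blobs("top",im,(V>150)&(S<75)&roi(461,223),.036,None,60)
print("res z36");blobs("top",im,(V>110)&(S<60)&roi(295,215,30),.036,None,60)
print("fuse z28");blobs("top",im,(V>120)&(S<60)&roi(224,283,22),.028,None,20)
print("ring z28");blobs("top",im,cv2.morphologyEx(((H<13)&(S>140)&(V>70)&roi(347,283,18)).astype(np.uint8),cv2.MORPH_CLOSE,np.ones((5,5))),.028,None,60)
print("knob cap z28");blobs("top",im,(V>140)&(S<60)&roi(446,278,14),.028,None,10)
cv2.imwrite("pics/fin.png",np.vstack([cv2.resize(im[190:310,195:500],(800,315),interpolation=2),cv2.resize(sd[130:440,220:480],(330,280)).repeat(1,0) if 0 else cv2.resize(sd[120:430,200:500],(800,285))]))
E
```

```text
[ 0.38614166 -0.57829925  0.20334567]
meter z36
px [463. 222.] xy mm 607.7 -285.3 size 60 89 short-side dir deg 3.4
res z36
px [294. 214.] xy mm 615.9 115.4 size 42 112 short-side dir deg -16.5
fuse z28
px [223. 283.] xy mm 447.2 282.0 size 48 48 short-side dir deg 10.1
ring z28
px [347. 283.] xy mm 456.3 -15.5 size 55 55 short-side dir deg 46.4
knob cap z28
px [449. 279.] xy mm 473.0 -253.8 size 19 20 short-side dir deg -54.9
```

View pics/fin.png

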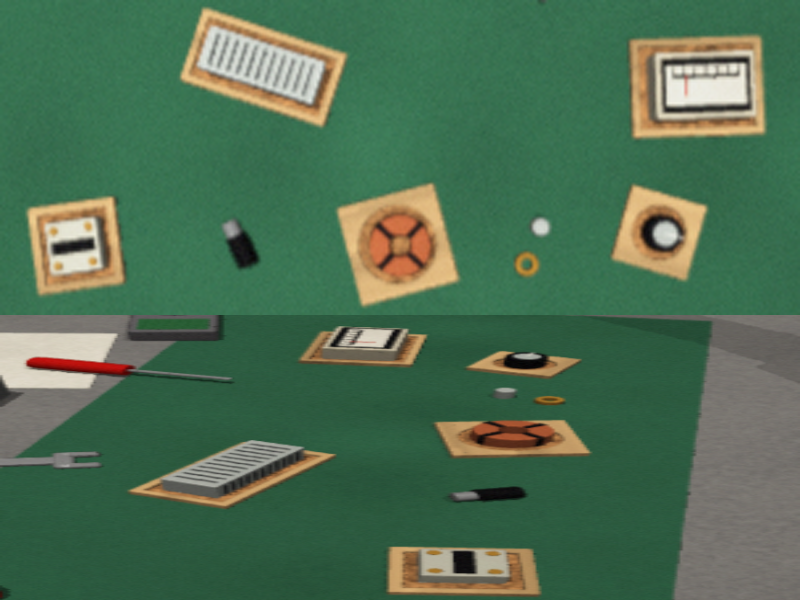

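All five parts lie in their recesses, within about 2 mm of the tray centres, and the arm is clear.

```bash
python3 -c "
from bench import *
print(close_job(), read_state()['time'])"
```

```text
the job is handed in; nothing more can be done
the job is handed in; nothing more can be done
```

All five parts are in their matching trays and the job is handed in, after about 32 s of the 128 s allowed. I took the piles apart from the top down: ring core and resistor first, then knob, fuse base and meter.

- **Position:** a last top-camera measurement put every part within about 2 mm of its tray centre (limit 13 mm). The outlines came out at the given sizes.
- **Seating:** the top and side pictures show each part lying flat in its recess. I judged heights and tilt by eye from these and did not measure them separately.
- **Other checks:** the gripper was open and the arm parked clear of the parts. The red knob look-alike was not touched. No check failed.
- **Disagreement:** one wrist-camera reading of the placed fuse base (about 5 mm off) and one of the ring core (about 5 mm off) disagreed with the top camera. In both, the part's side face was caught in the outline, so the outline came out too large.

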